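# Shut the chew toy in the travel case past its spring catch

## Task

Pack the red chew toy into the open travel case, then swing the lid over and press its free edge down past the spring catch until it clicks and stays shut by itself. Go by feel: never push on the case or lid with more than 30 N, or the plastic cracks. Leave the blue toy and everything else on the counter where it is.

Things in the scene. Friction and masses are not known exactly. Their poses are not given: they have to be found in the camera images.
- red_toy: red hard rubber chew toy shaped like a bone, loose, 130 g (varies), lying flat: 108 long, 56 wide over the knobs, 32 high. Origin under its middle on its underside; x runs along its length. The straight middle bar (26 thick, 44 long between the knobs, axis 16 above the underside) is the place to grip, across y.
- blue_toy: the same toy in blue; not to be moved (the two swap places from run to run). Same origin and axes.
- case: grey plastic travel case with a green lid, fixed to the counter: open box 200 (x) by 160 (y) outside, 70 high, walls and floor 5 thick. Origin under its centre, z up. The lid is hinged along the top of its +y wall; the catch sits outside the middle of its -y wall, reaching out to y = -129.
- case_in (a point): centre of the case's inner floor, 5 above the counter.
- lid (a joint): lid angle in rad: 0 level on the rim, 1.75 fully open against its stop, leaning back 10 degrees past upright (the start). A damped hinge spring drives it open: about 0.5 N at the free edge near upright, 3 N when nearly shut, more if moved fast. Latched, it stays by itself at 0 to 0.1; let go before the click it springs fully open again.
- lid_hinge (a point): middle of the hinge axis: in the case frame x 0, y +80, z +70 (the case's rim height). The axis is the case's x.
- lid_edge (a point): the place to press: middle of the lid's free edge on its outer (top) face, 166 from the hinge axis, 8 above the plane of the lid's underside (which holds the axis). The lid is a flat panel 200 wide (case x), 166 long, 8 thick. Axes are the lid's: x along the hinge, -y from hinge to free edge, z out of the outer face. Pressing nearer the hinge needs more force.
- lid_tab (a point): outer end of the orange tab (50 wide) that runs on 22 beyond the free edge, top flush with the lid; 188 from the hinge axis. Under it hangs the steel striker that snaps under the catch. The catch is adjustable in height and its setting is neither known nor measured: latched on the catch's firm stop, the lid's underside at this end stands anywhere from 1 to 14 above the rim's height.
- case_front (a point): middle of the top rim of the case's -y wall, 70 high, just inside of the catch. How the catch feels, pressed at lid_edge: in its last 6 or so before the click the push builds up to about 16 N, falls at the click to a few N, and 2 to 4 further down rises steeply against the firm stop.
- pitcher: bystander: empty glass pitcher, 200 high, 110 across, with handle; origin under its centre.
- clip: bystander: steel slip-lead clip lying flat, 85 long, 34 wide, 18 high.
- mold: bystander: yellow treat mold, 100 by 170, 22 high; origin under its centre.
- turntable (a joint): bystander: wooden turntable at the left, 280 across, with four empty clear plastic jars (72 across, white caps) set in it, 127 high in all; its angle in rad, 0 at the start.

How it is judged:
By the outcome, as a careful person would: the job done as asked, in the order asked, and still so for the second after the job is handed in, with the robot touching nothing.
It also fails if it takes over 72 s, if anything falls off the work surface, if the arm or the gripper's body presses on something with over 40 N, if the wrist force passes 120 N, or if a joint passes its speed limit or range.

## Robot

A 6-joint arm with a two-finger parallel gripper is mounted at the origin on the work surface. World frame = base frame: x ahead of the robot, y to its left, z up, the work surface at z = 0. Lengths are in m, angles in rad, forces in N, time in s.
With the tool pointing down it reaches from about 0.225 to 0.725 m from the base axis. Payload 3.1 kg.
Tool frame: the origin (TCP) lies at the very end of the fingers, on their centre line; the grasp point (between the pads) lies 19 mm behind it; z points along the fingers, y is the direction in which the jaws open and shut (so a half turn about z gives the same grasp; the last joint's range is limited). The gripper opens to 85 mm and grips with 20 to 120 N. Pads are 22 mm wide; open, the fingers measure 114 mm over their backs; the gripper's body (76 mm by 85 mm) begins 54 mm behind the grasp point. The pads swing forward as they close: fully open they stand 13 mm farther back than shut.
Start: joints at [-1.288, 0.048, 0.099, 1.622, 0, 1.443], TCP at [0.21, -0.481, 0.231] pointing down, gripper open.
Joint ranges: [-2.91, 2.91], [-0.99, 1.94], [-1.21, 1.42], [-2.12, 2.29], [-1.49, 1.47], [-3.14, 3.14]. Speed limits (rad/s): [2.79, 2.79, 3.14, 3.14, 3.14, 3.14].

## Interface

Orientations are given as a unit quaternion [w, x, y, z].
In Python, from plant import sensors, eyes, manip gives the robot as it stands.
- The arm moves only by the shell command python3 -m creep 'ROWS'. ROWS is JSON, a list of rows, each an object with "xyz": the shift along the tool's x, y, z in cm, a list of three; "dr": the turn, a rotation vector about the tool's x, y, z in rad, a list of three; "gripper": the closure in counts, from 0 (fully open) to 255 (shut). A call has 1 to 5 rows; each row shifts and turns the commanded pose from where the row before left it, along the tool's axes as they then stand; what a row does not reach is not made up. A row lasts 1/12 s, in which the tool goes at most 41.7 mm and 7.16 degrees, less where a joint would pass 70% of its speed; a pose out of reach is approached as far as the arm can. A call is refused whole if a number of a shift passes 4.17 or a number of a turn 0.125, either way. A call with a gripper value outside its range is refused whole. The fingers move at their own pace and stop on an object; the grip force is fixed at half the most. Time passes only in rows, so rows that do not move let the fingers close. It gives the time, the measured TCP pose, the force and the opening at its end, in the units of the state.
- sensors.get_state(): the state, without advancing time (a new reading comes with each control period).
- eyes.capture(name): name is "scene" or "top"; returns the picture (420x560x3 uint8, blue, green, red); there is no depth.
- eyes.calibration(name): a dict with "fovy" (degrees; the focal length in pixels is half the picture's height over the tangent of half this angle, whatever the lens; pixels are square), "cx", "cy" (the principal point, pixels), "dist" ([k1, k2, p1, p2, k3] as OpenCV has them; the pictures are not rectified), "R" (3x3) and "t" (3): a world point X has camera coordinates R X + t. Camera axes: x right, y down, z forward; pixel columns grow to the right and rows downward; lengths in m; the calibration is good to about 2 mm. A picture is of the moment at which its call begins. calibration takes no time and is no camera call.
- manip.job_done(): hands the job in, once; it reports no verdict.
The state is a dict: "time": time; "joint_positions": joint angles; "joint_vel": joint speeds; "effort": joint torques, N m; "position": TCP position; "tool_rot": TCP orientation; "force": force on the tool from outside, world axes, zero at the start; "moment": the same for the moment, N m; "grip_width": opening from 0.0 (shut) to 1.0 (fully open).
Only numpy, scipy, OpenCV 4.12 (cv2) and the standard library are available. Lean on these libraries where they do the work, as an engineer would, in place of code of your own. Each camera call takes 0.05 s, during which the arm holds its last target. There are 200 camera calls.

## Working session

There is one attempt and no reset: what is moved stays moved. The work goes in short steps, Python scripts to look and compute and a shell command to move; the robot and the scene stay as the last step left them, time stands still between calls to the robot, and variables do not carry over. Pictures are saved under pics/ and viewed, about 8 in all and at most 12, crops included, and the job is handed in when it is done.

```bash
ls; mkdir -p pics
python3 - <<'E'
from plant import sensors, eyes
import cv2
print(sensors.get_state())
for n in("scene","top"):
    cv2.imwrite(f"pics/{n}0.png",eyes.capture(n)); print(eyes.calibration(n))
E
```

```text
pics
{'time': 0.0, 'joint_positions': array([-1.28781091e+00,  4.87070388e-02,  9.75429828e-02,  1.62200424e+00,
       -2.40031073e-05,  1.44304093e+00]), 'joint_vel': array([ 0.00190087,  0.00084136, -0.00026083,  0.00021743,  0.00121366,
        0.00120016]), 'effort': array([ 1.03886945e-03, -3.38782918e+01,  3.20014679e+01,  2.02649290e-02,
       -2.52738306e-05, -1.21724092e-06]), 'position': array([ 0.20945114, -0.48071881,  0.23011241]), 'tool_rot': array([-1.18148390e-03,  9.78984823e-01,  2.03929669e-01, -1.03923254e-04]), 'force': array([-0.02772273,  0.60621271, -0.41914424]), 'moment': array([-0.00436674,  0.05476959,  0.06280106]), 'grip_width': 1.0012005230783965}
{'fovy': 43.52961911579544, 'cx': 271.412334088394, 'cy': 201.80350199707522, 'dist': array([-0.11079819,  0.        ,  0.        ,  0.        ,  0.        ]), 'R': array([[ 0.67824106,  0.73459507,  0.01895144],
       [ 0.44441016, -0.38950555, -0.80671248],
       [-0.58522532,  0.55556774, -0.59064017]]), 't': array([-0.43135602, -0.20707577,  1.65246673])}
{'fovy': 42.26363779757841, 'cx': 286.15294529533816, 'cy': 205.52179918282542, 'dist': array([0.01311682, 0.        , 0.        , 0.        , 0.        ]), 'R': array([[-1.57568953e-02, -9.99870741e-01, -3.19722854e-03],
       [-9.77317694e-01,  1.60767211e-02, -2.11167386e-01],
       [ 2.11191492e-01, -2.02634380e-04, -9.77444685e-01]]), 't': array([0.03663099, 0.6328305 , 1.530145  ])}
```

View pics/scene0.png

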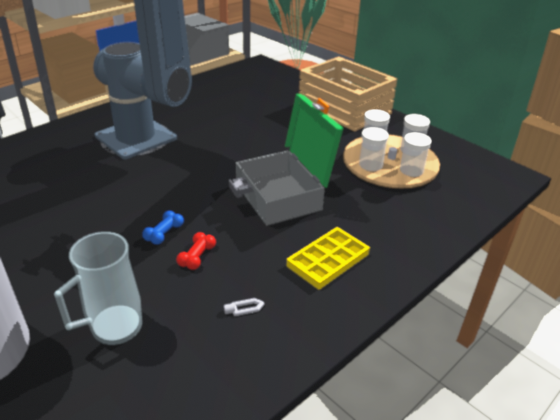

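View pics/top0.png

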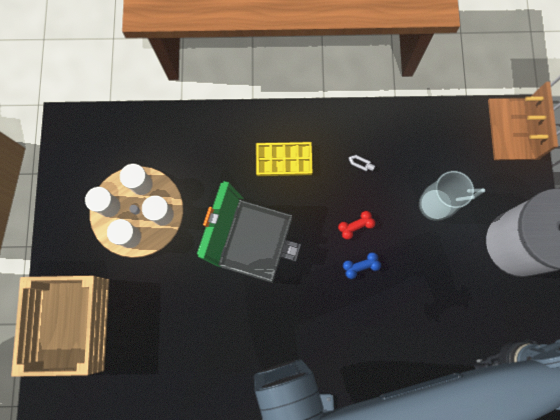

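```bash
cat > h.py <<'E'
import numpy as np, cv2
from plant import sensors, eyes
def K(c): 
    f=210/np.tan(np.radians(c["fovy"]/2)); return np.array([[f,0,c["cx"]],[0,f,c["cy"]],[0,0,1.]])
def ray(n,uv):
    c=eyes.calibration(n); p=cv2.undistortPoints(np.float64(uv).reshape(-1,1,2),K(c),c["dist"]).reshape(-1,2)
    return -c["R"].T@c["t"], np.c_[p,np.ones(len(p))]@c["R"]
def plane(n,uv,z):
    o,d=ray(n,uv); return o+d*((z-o[2])/d[:,2])[:,None]
def two(uv1,uv2):
    A=[];b=[]
    for n,uv in(("scene",uv1),("top",uv2)):
        o,d=ray(n,[uv]);d=d[0]/np.linalg.norm(d[0]);P=np.eye(3)-np.outer(d,d);A.append(P);b.append(P@o)
    return np.linalg.lstsq(np.vstack(A),np.hstack(b),rcond=None)[0]
def proj(n,X):
    c=eyes.calibration(n); return cv2.projectPoints(np.float64(X).reshape(-1,1,3),cv2.Rodrigues(c["R"])[0],c["t"],K(c),c["dist"])[0].reshape(-1,2)
def mask(img,name):
    h=cv2.cvtColor(img,cv2.COLOR_BGR2HSV); H,S,V=cv2.split(h)
    r={"red":((H<6)|(H>174)),"blue":(H>105)&(H<128),"orange":(H>6)&(H<17)}[name]
    return (r&(S>170)&(V>90)).astype(np.uint8)
E
python3 - <<'E'
from h import *
I={n:cv2.imread(f"pics/{n}0.png") for n in("scene","top")}
for n in I:
    for c in("red","blue","orange"):
        m=mask(I[n],c); k,l,s,ce=cv2.connectedComponentsWithStats(m)
        for i in range(1,k):
            if s[i,4]>25: 
                r=""
                if c!="orange" and s[i,4]>150:
                    ys,xs=np.where(l==i); P=plane(n,np.c_[xs,ys],.016)[:,:2]
                    rect=cv2.minAreaRect(np.float32(P*1000)); w=np.linalg.eigh(np.cov(P.T))[1][:,1]
                    r=(P.mean(0).round(4),rect,np.degrees(np.arctan2(w[1],w[0])).round(1))
                print(n,c,s[i],ce[i].round(1),r)
a=cv2.resize(I["top"][170:295,190:310],None,fx=4,fy=4,interpolation=cv2.INTER_CUBIC)
b=cv2.resize(I["scene"][90:225,225:345],None,fx=3,fy=3,interpolation=cv2.INTER_CUBIC)
o=np.zeros((500,850,3),np.uint8); o[:500,:480]=a;o[:405,485:845]=b
cv2.imwrite("pics/crop.png",cv2.convertScaleAbs(o[:,:800] if 0 else cv2.resize(o,(800,470)),alpha=1.8))
E
```

```text
scene red [177 232  39  37 679] [195.7 250.5] (array([ 0.5819, -0.1857]), ((580.0820922851562, -183.1972198486328), (60.57780838012695, 121.6890640258789), 25.423194885253906), np.float64(117.2))
scene blue [ 98  23  40  26 634] [117.5  34.5] (array([-0.8865,  0.4288]), ((-882.6094970703125, 426.4744873046875), (179.39178466796875, 327.27532958984375), 62.93714904785156), np.float64(133.6))
scene blue [143 210  41  34 648] [162.6 226.8] (array([ 0.4591, -0.195 ]), ((457.840087890625, -193.7008056640625), (64.65422821044922, 119.95833587646484), 17.242155075073242), np.float64(110.4))
scene orange [317  98  12  15  74] [323.1 104.8] 
top red [338 211  37  28 462] [356.1 224.6] (array([ 0.5822, -0.1834]), ((582.7669677734375, -183.2416534423828), (55.40017318725586, 108.1073989868164), 24.61905860900879), np.float64(115.2))
top blue [343 253  37  26 420] [360.8 265.2] (array([ 0.4598, -0.1921]), ((460.4837646484375, -192.65423583984375), (52.84159469604492, 105.08849334716797), 17.95640754699707), np.float64(107.1))
top orange [203 207  10  19  69] [207.3 215.9]
```

View pics/crop.png

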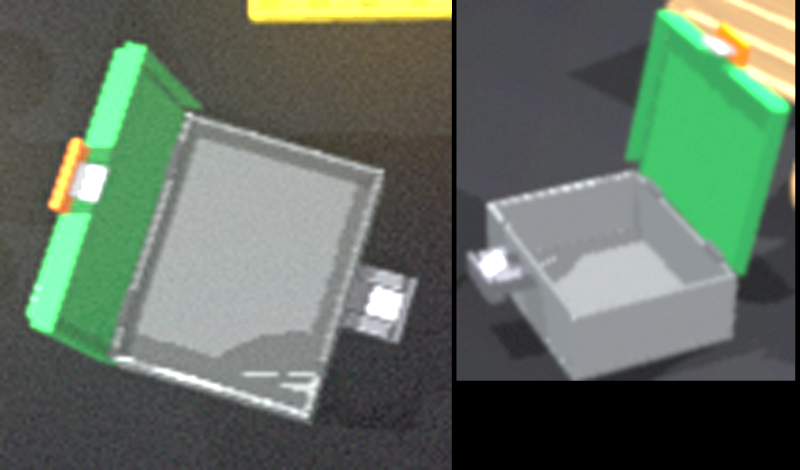

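Run:
```python
from h import *
t=np.array([[186,113],[383,172],[308,420],[116,360]])/[3.765,3.76]+[190,170]
s=(np.array([[735,280],[573,320],[488,205],[635,175]])-[456.5,0])/[2.823,2.82]+[225,90]
L=np.array([[.1,.08],[.1,-.08],[-.1,-.08],[-.1,.08]])
est=[]
for n,p in(("top",t),("scene",s)):
    P=plane(n,p,.07)[:,:2]; M=P.mean(0); a=np.array(P-M)
    U,S,V=np.linalg.svd(L.T@a); R=(U@V).T; yaw=np.arctan2(R[1,0],R[0,0])
    print(n,P.round(4).tolist(),M.round(4),np.degrees(yaw).round(2),[np.linalg.norm(P[i]-P[i-1]).round(4) for i in range(4)],((L@R.T+M)-P).round(4).tolist()); est.append((M,yaw))
M=np.mean([e[0] for e in est],0);y=np.mean([e[1] for e in est]);print(M,y)
R=np.array([[np.cos(y),-np.sin(y)],[np.sin(y),np.cos(y)]])
for x in(-.025,.025):
  for zz in (0,.008):
    r,a=.188,1.75; q=np.array([x,.08-r*np.cos(a)+zz*np.sin(a)])  # lid dir at angle a, outer normal
    X=np.r_[M+R@q,.07+r*np.sin(a)+zz*np.cos(a)]
    print("tab",X.round(3),proj("top",X).round(1),proj("scene",X).round(1))
```

```text
top [[0.6516, 0.1638], [0.602, 0.0106], [0.4114, 0.0708], [0.4592, 0.2166]] [0.5311 0.1154] -17.06 [np.float64(0.1994), np.float64(0.161), np.float64(0.1998), np.float64(0.1534)] [[-0.0014, -0.0012], [0.0012, -0.001], [0.0005, -0.0025], [-0.0003, 0.0047]]
scene [[0.6585, 0.155], [0.6082, 0.0071], [0.4192, 0.0701], [0.4708, 0.2141]] [0.5392 0.1116] -18.46 [np.float64(0.1969), np.float64(0.1562), np.float64(0.1993), np.float64(0.153)] [[0.0008, 0.0008], [0.0005, -0.0031], [-0.0002, -0.0028], [-0.0011, 0.005]]
[0.53511476 0.11350082] -0.30998160421973275
tab [0.546 0.229 0.255] [[207.5 224.6]] [[316.2  98.1]]
tab [0.548 0.237 0.254] [[204.7 223.9]] [[318.9  98.2]]
tab [0.594 0.214 0.255] [[213.7 206.4]] [[326.2 106.3]]
tab [0.596 0.221 0.254] [[210.9 205.7]] [[328.9 106.3]]
```

```bash
cat >> h.py <<'E'
from scipy.spatial.transform import Rotation as Ro
def togo(xyz,yaw=None):
    s=sensors.get_state(); q=s["tool_rot"]; R=Ro.from_quat(np.r_[q[1:],q[0]])
    x=R.as_matrix()[:,0]; yw=np.degrees(np.arctan2(x[1],x[0])); z=R.as_matrix()[:,2]
    print("t",round(s["time"],2),"pos",s["position"].round(4),"yaw",yw.round(1),"z",z.round(3),"F",s["force"].round(1),"w",round(s["grip_width"],3),"j",s["joint_positions"].round(2))
    print("togo cm",(R.inv().apply(np.array(xyz)-s["position"])*100).round(2),"" if yaw is None else ("dr z",-np.radians(yaw-yw).round(3)))
E
R='{"xyz":[3.83,-1.03,0],"dr":[0,0,0],"gripper":0}'
python3 -m creep '[{"xyz":[3.83,-1.03,0],"dr":[0,0,0],"gripper":0},{"xyz":[3.83,-1.03,0],"dr":[0,0,0],"gripper":0},{"xyz":[3.83,-1.03,0],"dr":[0,0,0],"gripper":0},{"xyz":[3.83,-1.03,0],"dr":[0,0,0],"gripper":0},{"xyz":[3.83,-1.03,0],"dr":[0,0,0],"gripper":0}]'
python3 -m creep '[{"xyz":[3.83,-1.03,0],"dr":[0,0,0],"gripper":0},{"xyz":[3.83,-1.03,0],"dr":[0,0,0],"gripper":0},{"xyz":[3.83,-1.03,0],"dr":[0,0,0],"gripper":0},{"xyz":[3.83,-1.03,0],"dr":[0,0,0],"gripper":0},{"xyz":[3.83,-1.03,0],"dr":[0,0,0],"gripper":0}]'
python3 -c "from h import *;togo([.582,-.184,.06],115)"
```

```text
time: 0.52
position: [0.3655, -0.3562, 0.2307]
tool_rot: [-0.0, 0.979, 0.204, -0.0]
force: [-0.0, -0.6, 0.6]
grip_width: 1.0
time: 0.93
position: [0.5207, -0.2322, 0.2307]
tool_rot: [-0.0, 0.979, 0.204, -0.0]
force: [-0.5, -0.8, 0.5]
grip_width: 0.998
t 0.93 pos [ 0.5207 -0.2322  0.2307] yaw 23.5 z [-0.001  0.    -1.   ] F [-0.5 -0.8  0.5] w 0.998 j [-0.54  0.17  0.23  1.63 -0.    2.19]
togo cm [ 7.56 -1.96 17.07] ('dr z', np.float64(-1.596))
```

```bash
python3 -m creep '[{"xyz":[3.78,-0.98,0],"dr":[0,0,0],"gripper":0},{"xyz":[3.78,-0.98,0],"dr":[0,0,0],"gripper":0},{"xyz":[0,0,1],"dr":[0,0,-0.1228],"gripper":0},{"xyz":[0,0,1],"dr":[0,0,-0.1228],"gripper":0},{"xyz":[0,0,1],"dr":[0,0,-0.1228],"gripper":0}]' >/dev/null
python3 -m creep '[{"xyz":[0,0,1],"dr":[0,0,-0.1228],"gripper":0},{"xyz":[0,0,1],"dr":[0,0,-0.1228],"gripper":0},{"xyz":[0,0,1],"dr":[0,0,-0.1228],"gripper":0},{"xyz":[0,0,1],"dr":[0,0,-0.1228],"gripper":0},{"xyz":[0,0,1],"dr":[0,0,-0.1228],"gripper":0}]' >/dev/null
python3 -m creep '[{"xyz":[0,0,1],"dr":[0,0,-0.1228],"gripper":0},{"xyz":[0,0,1],"dr":[0,0,-0.1228],"gripper":0},{"xyz":[0,0,1],"dr":[0,0,-0.1228],"gripper":0},{"xyz":[0,0,1],"dr":[0,0,-0.1228],"gripper":0},{"xyz":[0,0,1],"dr":[0,0,-0.1228],"gripper":0}]' >/dev/null
python3 -c "from h import *;togo([.582,-.184,.004],115)"
```

```text
t 2.18 pos [ 0.5806 -0.1855  0.1   ] yaw 115.4 z [-0.001  0.001 -1.   ] F [ 0.1 -0.3 -0.6] w 0.998 j [-0.42  0.28  0.1   1.39 -0.    0.71]
togo cm [0.07 0.2  9.6 ] ('dr z', np.float64(0.006))
```

```bash
python3 -m creep '[{"xyz":[0.05,0.15,2.5],"dr":[0,0,0],"gripper":0},{"xyz":[0,0,2.5],"dr":[0,0,0],"gripper":0},{"xyz":[0,0,2.5],"dr":[0,0,0],"gripper":0},{"xyz":[0,0,1],"dr":[0,0,0],"gripper":0},{"xyz":[0,0,1.1],"dr":[0,0,0],"gripper":0}]'
python3 -m creep '[{"xyz":[0,0,0],"dr":[0,0,0],"gripper":120},{"xyz":[0,0,0],"dr":[0,0,0],"gripper":200},{"xyz":[0,0,0],"dr":[0,0,0],"gripper":255},{"xyz":[0,0,0],"dr":[0,0,0],"gripper":255},{"xyz":[0,0,0],"dr":[0,0,0],"gripper":255}]'
python3 -m creep '[{"xyz":[0,0,0],"dr":[0,0,0],"gripper":255},{"xyz":[0,0,0],"dr":[0,0,0],"gripper":255},{"xyz":[0,0,0],"dr":[0,0,0],"gripper":255},{"xyz":[0,0,0],"dr":[0,0,0],"gripper":255},{"xyz":[0,0,0],"dr":[0,0,0],"gripper":255}]'
python3 -m creep '[{"xyz":[0,0,-1],"dr":[0,0,0],"gripper":255},{"xyz":[0,0,-2],"dr":[0,0,0],"gripper":255},{"xyz":[0,0,-3.5],"dr":[0,0,0],"gripper":255},{"xyz":[0,0,-4],"dr":[0,0,0],"gripper":255},{"xyz":[0,0,-4],"dr":[0,0,0],"gripper":255}]'
python3 -c "from h import *;togo([.529,.1,.16],162.5)
for n in ('scene','top'): cv2.imwrite(f'pics/{n}1.png',eyes.capture(n))"
```

```text
time: 2.6
position: [0.5808, -0.1841, 0.0031]
tool_rot: [-0.002, 0.537, 0.843, -0.0]
force: [0.2, 0.0, -0.0]
grip_width: 1.004
time: 3.02
position: [0.5833, -0.1854, 0.0072]
tool_rot: [0.001, 0.537, 0.843, -0.0]
force: [-1.9, -2.2, 3.6]
grip_width: 0.294
time: 3.43
position: [0.5839, -0.1854, 0.0075]
tool_rot: [0.002, 0.537, 0.843, 0.0]
force: [0.4, -1.1, 6.0]
grip_width: 0.279
time: 3.85
position: [0.5807, -0.184, 0.1502]
tool_rot: [-0.002, 0.537, 0.843, -0.0]
force: [0.4, -0.5, -1.0]
grip_width: 0.276
t 3.85 pos [ 0.5807 -0.184   0.1502] yaw 115.0 z [-0.004  0.002 -1.   ] F [ 0.4 -0.5 -1. ] w 0.276 j [-0.42  0.27  0.19  1.49  0.    0.72]
togo cm [27.92  7.32 -0.9 ] ('dr z', np.float64(-0.829))
```

View pics/scene1.png

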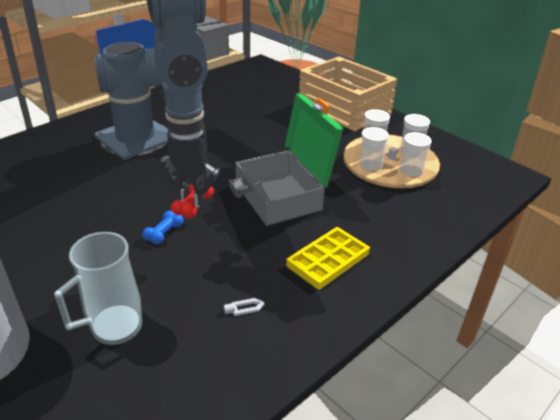

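```bash
python3 -m creep '[{"xyz":[2.5,0.65,0],"dr":[0,0,0],"gripper":255},{"xyz":[3.7,1,0],"dr":[0,0,0],"gripper":255},{"xyz":[3.9,1.02,0],"dr":[0,0,0],"gripper":255},{"xyz":[3.9,1.02,0],"dr":[0,0,0],"gripper":255},{"xyz":[3.9,1.02,0],"dr":[0,0,0],"gripper":255}]'
python3 -m creep '[{"xyz":[3.9,1.02,0],"dr":[0,0,0],"gripper":255},{"xyz":[3.7,1,0],"dr":[0,0,0],"gripper":255},{"xyz":[2.4,0.6,0],"dr":[0,0,0],"gripper":255},{"xyz":[0,0,0],"dr":[0,0,-0.118],"gripper":255},{"xyz":[0,0,0],"dr":[0,0,-0.118],"gripper":255}]'
python3 -m creep '[{"xyz":[0,0,0],"dr":[0,0,-0.118],"gripper":255},{"xyz":[0,0,0],"dr":[0,0,-0.118],"gripper":255},{"xyz":[0,0,0],"dr":[0,0,-0.118],"gripper":255},{"xyz":[0,0,0],"dr":[0,0,-0.118],"gripper":255},{"xyz":[0,0,0],"dr":[0,0,-0.118],"gripper":255}]'
python3 -c "from h import *;togo([.529,.1,.014],162.5)
for n in ('scene','top'): cv2.imwrite(f'pics/{n}2.png',eyes.capture(n))
a=cv2.imread('pics/top2.png')[150:310,170:390];b=cv2.imread('pics/scene2.png')[80:240,120:340]
cv2.imwrite('pics/c2.png',cv2.convertScaleAbs(cv2.resize(np.hstack([a,b]),(800,291),interpolation=cv2.INTER_CUBIC),alpha=1.7))"
```

```text
time: 4.37
position: [0.548, -0.001, 0.1495]
tool_rot: [-0.001, 0.538, 0.843, -0.0]
force: [1.0, 1.1, -1.0]
grip_width: 0.28
time: 4.78
position: [0.5294, 0.1012, 0.1496]
tool_rot: [-0.001, 0.43, 0.903, -0.0]
force: [-0.8, -0.5, -1.5]
grip_width: 0.275
time: 5.2
position: [0.5299, 0.0992, 0.1494]
tool_rot: [-0.001, 0.151, 0.989, -0.0]
force: [-0.3, -0.0, -0.9]
grip_width: 0.28
t 5.2 pos [0.5299 0.0992 0.1494] yaw 162.7 z [-0.002 -0.    -1.   ] F [-0.3 -0.  -0.9] w 0.28 j [ 0.06  0.08 -0.03  1.46 -0.    0.36]
togo cm [ 0.09  0.06 13.54] ('dr z', np.float64(0.003))
```

View pics/c2.png

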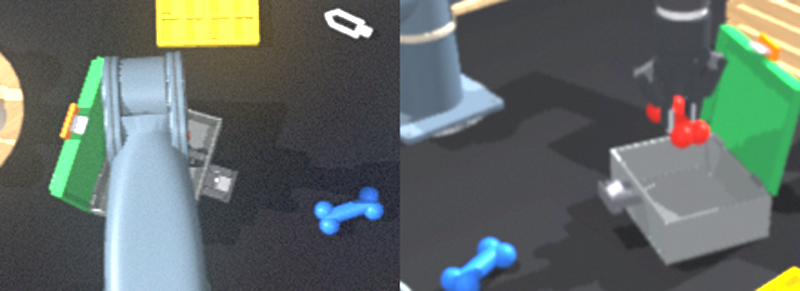

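```bash
python3 -m creep '[{"xyz":[0.05,0,2],"dr":[0,0,0],"gripper":255},{"xyz":[0,0,2.5],"dr":[0,0,0],"gripper":255},{"xyz":[0,0,2.5],"dr":[0,0,0],"gripper":255},{"xyz":[0,0,2.5],"dr":[0,0,0],"gripper":255},{"xyz":[0,0,2],"dr":[0,0,0],"gripper":255}]'
python3 -m creep '[{"xyz":[0,0,1],"dr":[0,0,0],"gripper":255},{"xyz":[0,0,0.5],"dr":[0,0,0],"gripper":255},{"xyz":[0,0,0.2],"dr":[0,0,0],"gripper":255},{"xyz":[0,0,0],"dr":[0,0,0],"gripper":255}]'
python3 -c "from h import *;togo([.529,.1,.014],162.5)"
```

```text
time: 5.72
position: [0.5288, 0.0992, 0.0328]
tool_rot: [-0.001, 0.155, 0.988, -0.0]
force: [0.2, 0.2, -1.0]
grip_width: 0.275
time: 6.05
position: [0.5308, 0.0993, 0.0189]
tool_rot: [0.0, 0.154, 0.988, 0.0]
force: [0.8, 0.4, -1.6]
grip_width: 0.279
t 6.05 pos [0.5308 0.0993 0.0189] yaw 162.3 z [ 0.001  0.    -1.   ] F [ 0.8  0.4 -1.6] w 0.279 j [ 0.06  0.15 -0.22  1.2   0.    0.37]
togo cm [0.19 0.01 0.49] ('dr z', np.float64(-0.004))
```

```bash
python3 -m creep '[{"xyz":[0,0,0.2],"dr":[0,0,0],"gripper":255},{"xyz":[0,0,0],"dr":[0,0,0],"gripper":255}]'
python3 -m creep '[{"xyz":[0,0,0.2],"dr":[0,0,0],"gripper":255},{"xyz":[0,0,0],"dr":[0,0,0],"gripper":255}]'
```

```text
time: 6.22
position: [0.5315, 0.0994, 0.0177]
tool_rot: [0.001, 0.154, 0.988, 0.0]
force: [-0.1, 0.3, -0.2]
grip_width: 0.281
time: 6.38
position: [0.5308, 0.0993, 0.0149]
tool_rot: [0.001, 0.154, 0.988, 0.0]
force: [-0.4, -0.6, -1.1]
grip_width: 0.284
```

```bash
python3 -m creep '[{"xyz":[0,0,0.1],"dr":[0,0,0],"gripper":150},{"xyz":[0,0,0],"dr":[0,0,0],"gripper":120},{"xyz":[0,0,0],"dr":[0,0,0],"gripper":90},{"xyz":[0,0,0],"dr":[0,0,0],"gripper":80},{"xyz":[0,0,0],"dr":[0,0,0],"gripper":80}]'
python3 -m creep '[{"xyz":[0,0,-1],"dr":[0,0,0],"gripper":80},{"xyz":[0,0,-2.5],"dr":[0,0,0],"gripper":80},{"xyz":[0,0,-3.5],"dr":[0,0,0],"gripper":80},{"xyz":[0,0,-4],"dr":[0,0,0],"gripper":80},{"xyz":[0,0,-4],"dr":[0,0,0],"gripper":80}]'
python3 -c "from h import *;togo([.529,.1,.16],162.5)
for n in ('scene','top'): cv2.imwrite(f'pics/{n}3.png',eyes.capture(n))
a=cv2.imread('pics/top3.png')[150:310,170:390];b=cv2.imread('pics/scene3.png')[80:240,170:390]
cv2.imwrite('pics/c3.png',cv2.convertScaleAbs(cv2.resize(np.hstack([a,b]),(800,291),interpolation=cv2.INTER_CUBIC),alpha=1.7))"
```

```text
time: 6.8
position: [0.5331, 0.1045, 0.0153]
tool_rot: [0.002, 0.152, 0.988, 0.006]
force: [3.6, 12.8, 1.8]
grip_width: 0.682
time: 7.22
position: [0.5295, 0.0993, 0.1644]
tool_rot: [-0.001, 0.154, 0.988, -0.0]
force: [0.3, -0.1, 0.0]
grip_width: 0.679
t 7.22 pos [0.5295 0.0993 0.1644] yaw 162.3 z [-0.001 -0.    -1.   ] F [ 0.3 -0.1  0. ] w 0.679 j [ 0.06  0.08  0.    1.49 -0.    0.37]
togo cm [0.07 0.05 0.44] ('dr z', np.float64(-0.003))
```

View pics/c3.png

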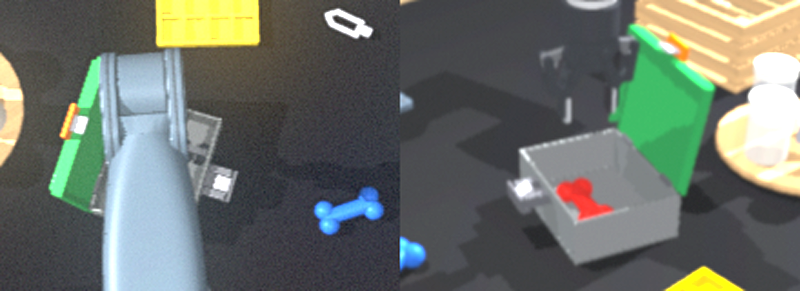

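```bash
python3 -m creep '[{"xyz":[0,0,-3.4],"dr":[0,0,0],"gripper":200},{"xyz":[0,0,-3.4],"dr":[0,0,0],"gripper":255},{"xyz":[0,0,-3.4],"dr":[0,0,0],"gripper":255},{"xyz":[0,0,-3.4],"dr":[0,0,0],"gripper":255},{"xyz":[0,0,0],"dr":[0,0,0],"gripper":255}]'
python3 -m creep '[{"xyz":[0,3,0],"dr":[0,0,0],"gripper":255},{"xyz":[0,3.8,0],"dr":[0,0,0],"gripper":255},{"xyz":[0,4,0],"dr":[0,0,0],"gripper":255},{"xyz":[0,3.5,0],"dr":[0,0,0],"gripper":255},{"xyz":[0,2.5,0],"dr":[0,0,0],"gripper":255}]'
python3 -c "from h import *;togo([.581,.258,.22],162.5)
for n in ('scene','top'): cv2.imwrite(f'pics/{n}4.png',eyes.capture(n))
a=cv2.imread('pics/top4.png')[150:310,170:390];b=cv2.imread('pics/scene4.png')[60:220,170:390]
cv2.imwrite('pics/c4.png',cv2.convertScaleAbs(cv2.resize(np.hstack([a,b]),(800,291),interpolation=cv2.INTER_CUBIC),alpha=1.7))"
```

```text
time: 7.73
position: [0.5328, 0.0994, 0.3076]
tool_rot: [0.007, 0.154, 0.988, 0.001]
force: [0.2, 0.0, 0.2]
grip_width: 0.006
time: 8.15
position: [0.5817, 0.2623, 0.2983]
tool_rot: [-0.0, 0.153, 0.988, 0.0]
force: [0.0, -0.1, 0.3]
grip_width: 0.001
t 8.15 pos [0.5817 0.2623 0.2983] yaw 162.4 z [-0.     0.001 -1.   ] F [ 0.  -0.1  0.3] w 0.001 j [0.32 0.4  0.65 1.82 0.   0.62]
togo cm [-0.06 -0.43  7.83] ('dr z', np.float64(-0.001))
```

View pics/c4.png

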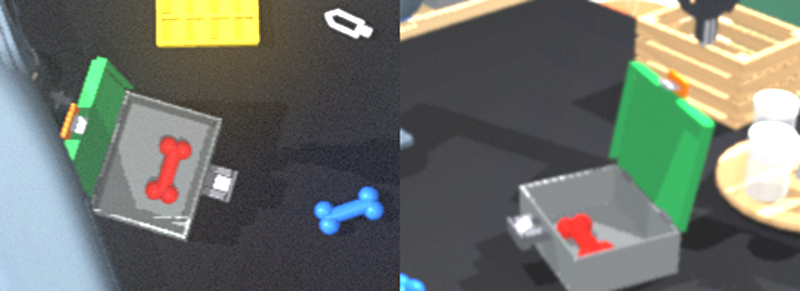

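```bash
python3 -m creep '[{"xyz":[0,0,2],"dr":[0,0,0],"gripper":255},{"xyz":[0,0,2.5],"dr":[0,0,0],"gripper":255},{"xyz":[0,0,2],"dr":[0,0,0],"gripper":255},{"xyz":[0,0,1.1],"dr":[0,0,0],"gripper":255},{"xyz":[0,-1,0],"dr":[0,0,0],"gripper":255}]'
python3 -m creep '[{"xyz":[0,-1,0],"dr":[0,0,0],"gripper":255},{"xyz":[0,-1,0],"dr":[0,0,0],"gripper":255},{"xyz":[0,-1,0],"dr":[0,0,0],"gripper":255},{"xyz":[0,-1,0],"dr":[0,0,0],"gripper":255}]'
cat >> h.py <<'E'
def cf():
    s=sensors.get_state(); p=s["position"]; y=np.radians(-17.5); d=p[:2]-[.533,.115]
    print("case mm",np.round(1000*np.array([d@[np.cos(y),np.sin(y)],d@[-np.sin(y),np.cos(y)],p[2]]),1),"F case",np.round([s["force"][:2]@[np.cos(y),np.sin(y)],s["force"][:2]@[-np.sin(y),np.cos(y)],s["force"][2]],1),"t",round(s["time"],2))
E
python3 -c "from h import *;cf()"
```

```text
time: 8.67
position: [0.5764, 0.2493, 0.2188]
tool_rot: [-0.003, 0.153, 0.988, -0.001]
force: [0.4, -0.2, 0.2]
grip_width: -0.003
time: 9.0
position: [0.5665, 0.2106, 0.2255]
tool_rot: [0.002, 0.154, 0.988, 0.001]
force: [0.4, 1.1, 0.7]
grip_width: 0.002
case mm [  3.2 101.3 225.5] F case [0.1 1.2 0.7] t 9.0
```

```bash
python3 -m creep '[{"xyz":[0,-1,0],"dr":[0,0,0],"gripper":255},{"xyz":[0,-1,0],"dr":[0,0,0],"gripper":255},{"xyz":[0,-1,0.1],"dr":[0,0,0],"gripper":255},{"xyz":[0,-1,0.2],"dr":[0,0,0],"gripper":255}]'
python3 -c "from h import *;cf()"
python3 -m creep '[{"xyz":[0,-1.05,0.3],"dr":[0,0,0],"gripper":255},{"xyz":[0,-1.05,0.4],"dr":[0,0,0],"gripper":255},{"xyz":[0,-1.05,0.45],"dr":[0,0,0],"gripper":255},{"xyz":[0,-1.05,0.5],"dr":[0,0,0],"gripper":255}]'
python3 -c "from h import *;cf()"
python3 -m creep '[{"xyz":[0,-1.05,0.6],"dr":[0,0,0],"gripper":255},{"xyz":[0,-1.05,0.75],"dr":[0,0,0],"gripper":255},{"xyz":[0,-1.05,0.9],"dr":[0,0,0],"gripper":255}]'
python3 -c "from h import *;cf()
cv2.imwrite('pics/scene5.png',eyes.capture('scene'))
cv2.imwrite('pics/c5.png',cv2.convertScaleAbs(cv2.resize(cv2.imread('pics/scene5.png')[40:240,170:390],(660,600)),alpha=1.6))"
```

```text
time: 9.33
position: [0.5543, 0.1726, 0.2212]
tool_rot: [0.001, 0.154, 0.988, 0.0]
force: [1.3, 1.0, 1.8]
grip_width: -0.001
case mm [  3.   61.3 221.2] F case [0.9 1.3 1.8] t 9.33
time: 9.67
position: [0.5411, 0.1326, 0.2038]
tool_rot: [0.0, 0.154, 0.988, 0.0]
force: [0.9, 1.0, 0.6]
grip_width: -0.005
case mm [  2.4  19.2 203.8] F case [0.5 1.3 0.6] t 9.67
time: 9.92
position: [0.5316, 0.1026, 0.1816]
tool_rot: [0.001, 0.154, 0.988, 0.0]
force: [0.8, 0.7, 2.8]
grip_width: -0.001
case mm [  2.4 -12.2 181.6] F case [0.6 1.  2.8] t 9.92
```

View pics/c5.png

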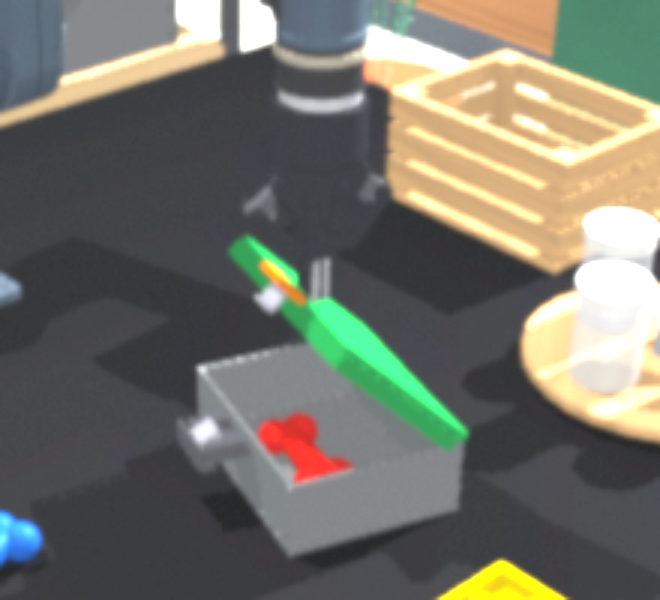

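```bash
python3 -m creep '[{"xyz":[0,-0.85,0.6],"dr":[0,0,0],"gripper":255},{"xyz":[0,-0.8,0.65],"dr":[0,0,0],"gripper":255},{"xyz":[0,-0.8,0.7],"dr":[0,0,0],"gripper":255},{"xyz":[0,-0.75,0.7],"dr":[0,0,0],"gripper":255}]' >/dev/null
python3 -c "from h import *;cf()"
python3 -m creep '[{"xyz":[0,-0.6,0.65],"dr":[0,0,0],"gripper":255},{"xyz":[0,-0.55,0.65],"dr":[0,0,0],"gripper":255},{"xyz":[0,-0.5,0.7],"dr":[0,0,0],"gripper":255},{"xyz":[0,-0.5,0.7],"dr":[0,0,0],"gripper":255}]' >/dev/null
python3 -c "from h import *;cf()"
python3 -m creep '[{"xyz":[0,-0.35,0.6],"dr":[0,0,0],"gripper":255},{"xyz":[0,-0.35,0.6],"dr":[0,0,0],"gripper":255},{"xyz":[0,-0.3,0.6],"dr":[0,0,0],"gripper":255},{"xyz":[0,-0.25,0.5],"dr":[0,0,0],"gripper":255},{"xyz":[0,0,0],"dr":[0,0,0],"gripper":255}]' >/dev/null
python3 -c "from h import *;cf()"
```

```text
case mm [  2.  -43.5 154.2] F case [0.1 3.  1.3] t 10.3
case mm [  2.1 -65.1 127.3] F case [0.3 2.6 1.6] t 10.63
case mm [  1.7 -78.2 103.6] F case [0.2 2.5 2.6] t 11.05
```

```bash
for i in 1; do
python3 -m creep '[{"xyz":[0,0,0.2],"dr":[0,0,0],"gripper":255},{"xyz":[0,0,0],"dr":[0,0,0],"gripper":255}]' >/dev/null; python3 -c "from h import *;cf()"
python3 -m creep '[{"xyz":[0,0,0.2],"dr":[0,0,0],"gripper":255},{"xyz":[0,0,0],"dr":[0,0,0],"gripper":255}]' >/dev/null; python3 -c "from h import *;cf()"
python3 -m creep '[{"xyz":[0,0,0.2],"dr":[0,0,0],"gripper":255},{"xyz":[0,0,0],"dr":[0,0,0],"gripper":255}]' >/dev/null; python3 -c "from h import *;cf()"
python3 -m creep '[{"xyz":[0,0,0.2],"dr":[0,0,0],"gripper":255},{"xyz":[0,0,0],"dr":[0,0,0],"gripper":255}]' >/dev/null; python3 -c "from h import *;cf()"
python3 -m creep '[{"xyz":[0,0,0.1],"dr":[0,0,0],"gripper":255},{"xyz":[0,0,0],"dr":[0,0,0],"gripper":255}]' >/dev/null; python3 -c "from h import *;cf()"
python3 -m creep '[{"xyz":[0,0,0.1],"dr":[0,0,0],"gripper":255},{"xyz":[0,0,0],"dr":[0,0,0],"gripper":255}]' >/dev/null; python3 -c "from h import *;cf()"
done
```

```text
case mm [  1.7 -78.2 102.6] F case [-1.  -0.8  3.7] t 11.22
case mm [  1.9 -78.2 100.7] F case [-1.1 -2.1  3.3] t 11.38
case mm [  2.2 -77.8  98.7] F case [-0.2 -2.6  4. ] t 11.55
case mm [  2.4 -77.6  97. ] F case [-0.3 -2.3  4.2] t 11.72
case mm [  2.4 -77.6  96.7] F case [-1.4 -3.4  6.2] t 11.88
case mm [  2.4 -77.6  96.4] F case [-1.8 -2.8  8.7] t 12.05
```

```bash
python3 -m creep '[{"xyz":[0,0,0.1],"dr":[0,0,0],"gripper":255},{"xyz":[0,0,0],"dr":[0,0,0],"gripper":255}]' >/dev/null; python3 -c "from h import *;cf()"
python3 -m creep '[{"xyz":[0,0,0.1],"dr":[0,0,0],"gripper":255},{"xyz":[0,0,0],"dr":[0,0,0],"gripper":255}]' >/dev/null; python3 -c "from h import *;cf()"
python3 -m creep '[{"xyz":[0,0,0.1],"dr":[0,0,0],"gripper":255},{"xyz":[0,0,0],"dr":[0,0,0],"gripper":255}]' >/dev/null; python3 -c "from h import *;cf()"
python3 -m creep '[{"xyz":[0,0,0.1],"dr":[0,0,0],"gripper":255},{"xyz":[0,0,0],"dr":[0,0,0],"gripper":255}]' >/dev/null; python3 -c "from h import *;cf()"
```

```text
case mm [  2.5 -77.7  96. ] F case [-3.  -4.1 12.2] t 12.22
case mm [  2.5 -77.8  95.2] F case [-3.5 -5.  12.6] t 12.38
case mm [  2.5 -77.9  94.5] F case [-4.1 -4.7 13.4] t 12.55
case mm [  2.5 -78.   93.7] F case [-4.2 -4.1 13.5] t 12.72
```

```bash
python3 -m creep '[{"xyz":[0,0,0.1],"dr":[0,0,0],"gripper":255},{"xyz":[0,0,0],"dr":[0,0,0],"gripper":255}]' >/dev/null; python3 -c "from h import *;cf()"
python3 -m creep '[{"xyz":[0,0,0.1],"dr":[0,0,0],"gripper":255},{"xyz":[0,0,0],"dr":[0,0,0],"gripper":255}]' >/dev/null; python3 -c "from h import *;cf()"
python3 -m creep '[{"xyz":[0,0,0.1],"dr":[0,0,0],"gripper":255},{"xyz":[0,0,0],"dr":[0,0,0],"gripper":255}]' >/dev/null; python3 -c "from h import *;cf()"
```

```text
case mm [  2.6 -78.1  92.9] F case [-3.9 -5.7 14.7] t 12.88
case mm [  2.6 -78.2  92. ] F case [-4.1 -5.6 15.2] t 13.05
case mm [  2.6 -78.3  91.2] F case [-4.  -5.9 16.7] t 13.22
```

```bash
python3 -m creep '[{"xyz":[0,0,0.1],"dr":[0,0,0],"gripper":255},{"xyz":[0,0,0],"dr":[0,0,0],"gripper":255}]' >/dev/null; python3 -c "from h import *;cf()"
python3 -m creep '[{"xyz":[0,0,0.1],"dr":[0,0,0],"gripper":255},{"xyz":[0,0,0],"dr":[0,0,0],"gripper":255}]' >/dev/null; python3 -c "from h import *;cf()"
```

```text
case mm [  2.8 -77.2  88.9] F case [-0.4 -0.3  0.1] t 13.38
case mm [  2.7 -76.7  87.4] F case [-2.3 -0.8  9.1] t 13.55
```

```bash
python3 -m creep '[{"xyz":[0,0,0],"dr":[0,0,0],"gripper":255},{"xyz":[0,0,0],"dr":[0,0,0],"gripper":255}]' >/dev/null; python3 -c "from h import *;cf()"
python3 -m creep '[{"xyz":[0,0,0.1],"dr":[0,0,0],"gripper":255},{"xyz":[0,0,0],"dr":[0,0,0],"gripper":255}]' >/dev/null; python3 -c "from h import *;cf()"
```

```text
case mm [  2.7 -76.8  87.4] F case [-1.1 -1.9  9.9] t 13.72
case mm [  2.7 -76.8  87.3] F case [-3.  -2.7 13.4] t 13.88
```

```bash
python3 -m creep '[{"xyz":[0,0,-0.4],"dr":[0,0,0],"gripper":255},{"xyz":[0,0,-0.5],"dr":[0,0,0],"gripper":255},{"xyz":[0,0,-0.5],"dr":[0,0,0],"gripper":255},{"xyz":[0,0,-0.5],"dr":[0,0,0],"gripper":255},{"xyz":[0,0,0],"dr":[0,0,0],"gripper":255}]' >/dev/null; python3 -c "from h import *;cf()"
python3 -m creep '[{"xyz":[0,-0.5,-2],"dr":[0,0,0],"gripper":255},{"xyz":[0,-3,-3],"dr":[0,0,0],"gripper":255},{"xyz":[0,-4,-4],"dr":[0,0,0],"gripper":255},{"xyz":[0,-4,-2],"dr":[0,0,0],"gripper":255},{"xyz":[0,-4,0],"dr":[0,0,0],"gripper":255}]' >/dev/null
python3 -m creep '[{"xyz":[0,-4,0],"dr":[0,0,0],"gripper":255},{"xyz":[0,-3,0],"dr":[0,0,0],"gripper":255},{"xyz":[0,0,0],"dr":[0,0,0],"gripper":255},{"xyz":[0,0,0],"dr":[0,0,0],"gripper":255}]' >/dev/null; 
python3 -c "from h import *;cf()
for n in ('scene','top'): cv2.imwrite(f'pics/{n}6.png',eyes.capture(n))
cv2.imwrite('pics/c6.png',cv2.convertScaleAbs(cv2.resize(np.hstack([cv2.imread(f'pics/{n}6.png') for n in ('top','scene')]),(800,300),interpolation=cv2.INTER_AREA),alpha=1.4))
for n in ('scene','top'):
  k,l,s,ce=cv2.connectedComponentsWithStats(mask(cv2.imread(f'pics/{n}6.png'),'blue'))
  print(n,[ce[i].round(1).tolist() for i in range(1,k) if s[i,4]>300])"
```

```text
case mm [  2.4 -77.  104.5] F case [0.6 0.2 0.5] t 14.3
case mm [   1.2 -289.8  201. ] F case [ 0.5 -0.1  1.1] t 15.05
scene [[113.5, 35.4], [162.5, 226.8]]
top []
```

View pics/c6.png

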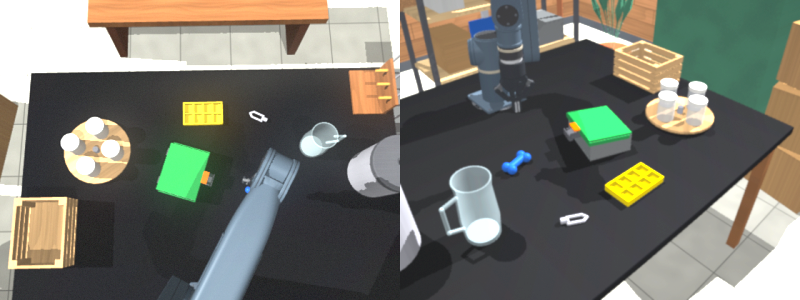

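The lid is shut and stays shut with the arm clear. The blue toy is at (162.5, 226.8) in the scene view, where it started, and the other objects look unmoved. I'm handing the job in.

```bash
python3 -c "from plant import manip;print(manip.job_done())"
```

```text
the job is handed in; nothing more can be done
None
```

The red toy is in the case and the lid is latched; I handed the job in at about 15 s of the 72 s allowed.

- **Packing:** I gripped the red toy by its bar and set it flat on the case floor. Both cameras showed it well inside before I touched the lid.
- **Closing:** I pushed the lid over from behind and pressed near its free edge in 1 mm steps. The push built to about 17 N (about 18 N with the sideways part). It dropped to near zero at the click, then rose to about 13 N against the firm stop. I then backed off.
- **Last checks:** About a second after release, both cameras still showed the lid shut, with the arm clear and touching nothing. The scene camera put the blue toy at the same pixel as at the start. In the top view the arm partly hid the blue toy, so I could not confirm it there. By eye, the pitcher, clip, mold and turntable looked unmoved; I did not measure them.
- **What disagreed:**
  - The two cameras put the case about 8 mm apart. I used a point between them, closer to the top view, and the touch readings were consistent with it.
  - The wrist read about 13 N sideways while the fingers opened inside the case. I think a finger brushed the wall, and that is below the 30 N limit.
  - The fingertips also touched the counter with about 6 N when gripping the toy.

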